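Rock a tight tube block out of its dry bath

ROBOT

A 6-joint arm with a two-finger parallel gripper is mounted at the origin on a cart in front of the work surface, level with it; the furniture and walls round the work are solid. World frame = base frame: x ahead of the robot, y to its left, z up, the work surface at z = 0. Lengths are in m, angles in degrees, forces in N, time in s.
With the tool pointing down it reaches from about 0.25 to 0.725 m from the base axis. Payload 9.7 kg.
Tool frame: the origin (TCP) lies midway between the tips of the shut fingers; the grasp point (between the pads) lies 19 mm behind it; z points along the fingers, y is the line along which they close (so a half turn about z gives the same grasp; the last joint's range is limited). The gripper opens to 85 mm and grips with 20 to 120 N. Pads are 22 mm wide; open, the fingers measure 114 mm over their backs; the gripper's body (76 mm by 85 mm) begins 54 mm behind the grasp point. The pads swing forward as they close: fully open they stand 13 mm farther back than shut.
Start: joints at [-71.906, 4.979, 10.078, 95.1, 0, 90], TCP at [0.171, -0.523, 0.231] pointing down, gripper open.
Joint ranges: [-179.16, 179.16], [-48.56, 103.87], [-65.8, 70.77], [-126.05, 130.52], [-82.76, 87.17], [-180, 180]. Speed limits (degrees/s): [127.2, 127.2, 147.25, 180, 180, 180].

INTERFACE

Orientations are given as [roll, pitch, yaw] about the fixed x, y, z axes, in that order (R = Rz(yaw) Ry(pitch) Rx(roll)).
In Python, from workcell import * gives the robot as it stands.
- The arm moves only by the tool servo_tool, never from a script. Its argument "moves" is a list of rows, each a list of 4 numbers: the shift along the world's x, y, z in cm, then the turn about the world's z in rad. A call has 1 to 20 rows; each row is the pose to reach, as a shift and turn from the pose commanded when the call began; what a row does not reach only later rows make up. A row lasts 1/12 s, in which the tool goes at most 41.7 mm and 7.16 degrees, less where a joint would pass 70% of its speed; a pose out of reach is approached as far as the arm can. A call with a gripper value outside its range is refused whole. "claw" is the closure, from 0 (fully open) to 1 (shut), set as the call begins (left out, the last holds). The fingers move at their own pace and stop on an object; "force" is the grip in N (left out, the last holds). Time passes only in rows, so rows that repeat a pose let the fingers close. It gives the time, the measured TCP pose, the force, the opening and the grip force at its end, in the units of the state.
- get_obs(): the state, without advancing time (a new reading comes with each control period).
- camera(name): name is "side" or "top"; returns the picture (400x640x3 uint8, red, green, blue); there is no depth.
- get_calibration(name): a dict with "fx", "fy", "cx", "cy" (pixels), "k1" (the pictures are not rectified: a ray, as slopes to the right and down, at radius r is drawn at 1 + k1 r^2 times it, then the intrinsics apply), "rvec" (rotation vector, rad) and "tvec" (3), from world to camera coordinates, as OpenCV has them. Camera axes: x right, y down, z forward; pixel columns grow to the right and rows downward; lengths in m; the calibration is good to about 2 mm. A picture is of the moment at which its call begins. get_calibration takes no time and is no camera call.
- job_done(): hands the job in; it is judged then, once.
The state is a dict: "time": time; "q": joint angles; "qd": joint speeds; "joint_efforts": joint torques, N m; "ee_pos": TCP position; "tcp_rot": TCP orientation; "wrist_force": force on the tool from outside, world axes, zero at the start; "torque": the same for the moment, N m; "opening": finger opening in m; "grasp_force": force on a finger pad.
Only numpy, scipy, OpenCV 4.12 (cv2) and the standard library are available. Lean on these libraries where they do the work, as an engineer would, in place of code of your own. Each camera call takes 0.05 s, during which the arm holds its last target. There are 200 camera calls.

TASK

The tube block of the dry bath has to come out so that its well can be cleaned. Swing the red-knobbed locking lever open, take the block by its black grip and rock it sideways - one long side up out of its spring roller first, with the other side still seated, then the other side - never pulling it straight up. When both sides are free, lift it level until it is just clear of the well, about 2 cm above the deck, and finish while still holding it there over the well; leave the lever open and the things around undisturbed.

Things in the scene. Friction and masses are not known exactly. Their poses are not given: they have to be found in the camera images.
- dry_bath: White dry bath (block heater) with a grey deck, fixed. Origin on the bench under the centre of its well; +x to its back (away from the sloping control panel), +y to its left, z up. The housing reaches x -100 to +62 mm, y -75 to +75 mm; its deck is 70 mm above the bench. Right of it stand microscopes whose eyepieces, 0.25 to 0.37 m up, reach forward to x = 0.54 m: pass in front of them.
- tube_block: Aluminium tube block, about 0.38 kg, 88 mm (x) x 52 mm (y) x 35 mm high, eight tube holes. Origin: centre of the underside; seated, it lies on the well's floor, axes as dry_bath's. A rounded rib along the foot of each long side (4 mm up) is caught under that side's spring roller. Tilting the block about 0.17 rad about the lower edge of one long side frees the other side.
- block_grip (a point): middle of the upper edge of the block's black grip, 67 mm above the block's underside. The grip is an upright plate 12 mm thick (along y), 46 mm long (along x) and 32 mm tall on the block's top: take it with a finger on either side along y, the finger tips just above the block's top
- block_left (a point): middle of the lower edge of the block's left (+y) long side, 26 mm from the block's middle. The roller here holds this side down hard (both together resist a straight pull of 60 N) and lets go when the side has come up 4 to 5 mm; the side then springs to about 8 mm up and rests there on the roller
- block_right (a point): middle of the lower edge of the block's right (-y) long side, 26 mm from the block's middle; held by its own roller in the same way
- well (a point): centre of the well's mouth, level with the deck. The well is 90 mm along x, 59 mm along y, 14 mm deep: its floor is 56 mm above the bench. From the middle of each long wall a spring-loaded steel roller sticks out 3 mm, 8 mm above the floor. Play of the block: 1 mm at each end and at each side rib
- lock_lever (a joint): steel locking lever on the deck, vertical hinge, rad. Near 0 its tongue lies over the block's front ledge and locks the block down; the value grows to 1.0 as the knob swings to the back (counter-clockwise from above); from about 0.55 the block is clear. It stays where it is left (about 0.12 N m of friction)
- lever_knob (a point): top of the lever's upright red knob, 112 mm above the bench; the knob is 17 mm across and its grippable part 25 mm tall, over a thinner neck. It stands outside the bath's right wall, 56 mm from the pivot; at joint 0 it lies straight out (-y) from the pivot
- lever_pivot (a point): on the lever's vertical hinge axis, 80 mm above the bench, at x -58, y -46 mm in the frame of dry_bath
- green_rack: green micro-tube rack with tubes, 60 x 110 x 39 mm, a bystander; origin under its centre
- jar: clear wide jar with white cap, 50 mm across, 59 mm high, a bystander; origin under its centre
- timer: white pocket timer, 70 x 32 x 13 mm, a bystander; origin under its centre
- amber_bottle: small clear bottle with orange cap and pinkish filling, 30 mm across, 98 mm high, a bystander; origin under its centre

How it is judged:
By the outcome, as a careful person would: the job done as asked, in the order asked, and still so for the second after the job is handed in, while the arm keeps its last pose, push and grip.
It also fails if it takes over 45 s, if anything falls off the work surface, if the arm or the gripper's body presses on something with over 40 N, if the wrist force passes 120 N, or if a joint passes its speed limit or range.

## Working session

There is one attempt and no reset: what is moved stays moved. The work goes in short steps, Python scripts to look and compute and a tool call to move; the robot and the scene stay as the last step left them, time stands still between calls to the robot, and variables do not carry over. Pictures are saved under pics/ and viewed, at most 10 in all, crops included, and the job is handed in when it is done.

Besides the shell and the picture viewer there is one more tool, called after "Emit:" as name([rows], argument=value, ...), one row to a line, values as JSON. servo_tool: Moves the arm, as the interface text tells. Its arguments: {"type":"object","properties":{"moves":{"type":"array","items":{"type":"array","items":{"type":"number"}}},"claw":{"type":"number"},"force":{"type":"number"}},"required":["moves"]}

```bash
mkdir -p pics; ls; python3 - <<'E'
from workcell import *
import cv2
for n in("side","top"):
    cv2.imwrite(f"pics/{n}0.png",camera(n)[:,:,::-1]); c=get_calibration(n); print(n,c)
    import numpy as np
    R=cv2.Rodrigues(np.array(c["rvec"]))[0]; print(-R.T@np.array(c["tvec"]))
print(get_obs())
E
```

```text
pics
side {'fx': 427.5186660244483, 'fy': 427.5186660244483, 'cx': 312.2305429598788, 'cy': 198.3334517349468, 'k1': -0.1042585147759359, 'rvec': array([ 0.37548784, -2.73432819,  1.2399178 ]), 'tvec': array([0.49876321, 0.07201007, 1.13452036])}
[0.25924614 0.91062794 0.80289155]
top {'fx': 468.37767754076947, 'fy': 468.37767754076947, 'cx': 319.8110781119303, 'cy': 204.41480398927308, 'k1': -0.06880275227940015, 'rvec': array([ 2.13076063, -2.16984349,  0.13184379]), 'tvec': array([0.13896414, 0.47302205, 1.35428005])}
[0.29536034 0.1211643  1.40542407]
{'time': 0.1, 'q': array([-7.19078284e+01,  5.00698181e+00,  1.00388963e+01,  9.51005514e+01,
        1.76717408e-03,  8.99999732e+01]), 'qd': array([ 0.04980431, -0.10836234,  0.11037212, -0.0497246 , -0.03745615,
       -0.1185276 ]), 'joint_efforts': array([ 2.46163945e-04, -5.21562552e+01,  4.65654731e+01,  1.60918728e-02,
        2.81438463e-05,  1.33388767e-05]), 'ee_pos': array([ 0.17074221, -0.52259993,  0.23066238]), 'tcp_rot': array([-1.79931363e+02, -1.76720493e-03,  1.80921963e+01]), 'wrist_force': array([-0.61823377,  0.11548713,  0.3262497 ]), 'torque': array([-0.05640826,  0.07543003,  0.0059582 ]), 'grasp_force': 0.0, 'opening': 0.08550778928975665}
```

View pics/side0.png

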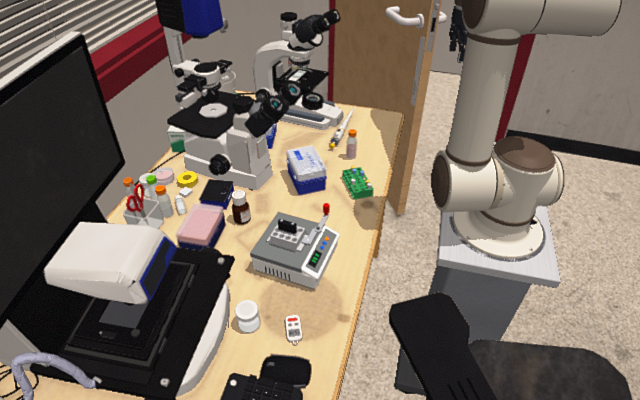

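View pics/top0.png

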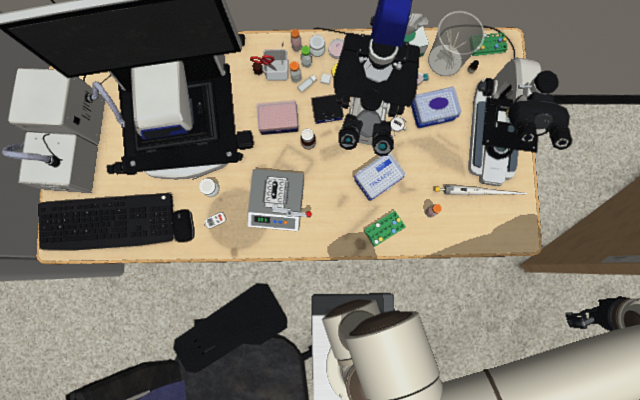

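Side: bath about (295,248), red knob (326,209), grip (288,226). Top: bath (275,198), knob (308,213), grip about (271,190). I'll zoom in on both views.

```bash
cat > h.py <<'E'
import numpy as np, cv2
from workcell import *
def cal(n):
    c=get_calibration(n); R=cv2.Rodrigues(np.array(c["rvec"]))[0]; t=np.array(c["tvec"]).ravel()
    K=np.array([[c["fx"],0,c["cx"]],[0,c["fy"],c["cy"]],[0,0,1]]); return K,np.array([c["k1"],0,0,0,0]),R,t
def ray(n,uv):
    K,d,R,t=cal(n); p=cv2.undistortPoints(np.array([[uv]],float),K,d)[0,0]
    v=R.T@np.array([p[0],p[1],1]); return -R.T@t,v/np.linalg.norm(v)
def onz(n,uv,z):
    o,v=ray(n,uv); return o+v*(z-o[2])/v[2]
def tri(a,b):
    (o,v),(p,w)=ray("side",a),ray("top",b)
    s=np.linalg.lstsq(np.c_[v,-w],p-o,rcond=None)[0]; A,B=o+v*s[0],p+w*s[1]
    return (A+B)/2,np.linalg.norm(A-B)
def proj(n,P):
    K,d,R,t=cal(n); return cv2.projectPoints(np.array(P,float).reshape(-1,3),cv2.Rodrigues(R)[0],t,K,d)[0][:,0]
def red(im,box):
    h=cv2.cvtColor(im,cv2.COLOR_RGB2HSV); m=((h[...,0]<8)|(h[...,0]>172))&(h[...,1]>150)&(h[...,2]>90)
    k=np.zeros_like(m); x0,y0,x1,y1=box; k[y0:y1,x0:x1]=1; ys,xs=np.nonzero(m&k); return xs,ys
E
python3 - <<'E'
from h import *
s,t=[cv2.imread(f"pics/{n}0.png") for n in("side","top")]
a=cv2.resize(s[195:295,240:350],None,fx=5,fy=5,interpolation=cv2.INTER_CUBIC)
b=cv2.resize(t[160:235,240:320],None,fx=7,fy=7,interpolation=cv2.INTER_CUBIC)
cv2.imwrite("pics/s1.png",a);cv2.imwrite("pics/t1.png",b)
for n,i,box in(("side",s,(310,195,340,230)),("top",t,(298,203,320,222))):
    xs,ys=red(i[:,:,::-1].copy(),box); print(n,len(xs),xs.mean(),ys.mean(),xs.min(),xs.max(),ys.min(),ys.max())
E
```

```text
side 58 325.7241379310345 208.20689655172413 323 328 203 214
top 23 308.2173913043478 213.30434782608697 306 310 211 216
```

View pics/s1.png

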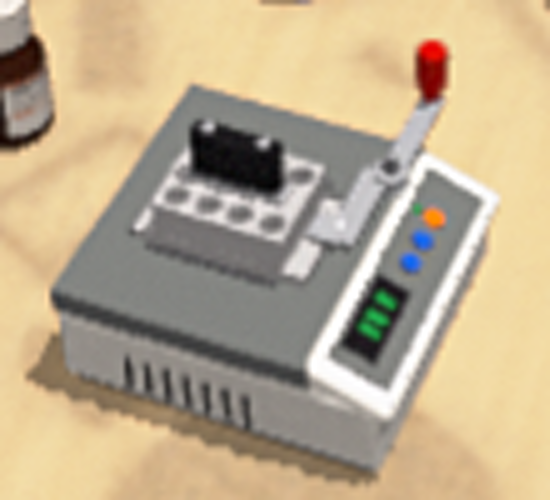

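View pics/t1.png

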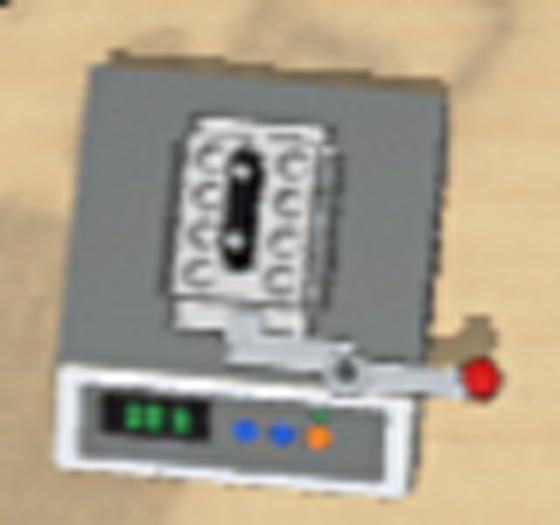

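Top crop: grip top centred about (241,210), deck back corners (95,66) and (446,86), pivot (347,371), knob (482,379). Side crop: grip top edge from (195,127) to (281,157), pivot (391,167), knob top (431,48).

```bash
python3 - <<'E'
from h import *
np.set_printoptions(precision=4,suppress=True)
S=lambda x,y:((x+.5)/5-.5+240,(y+.5)/5-.5+195)
T=lambda x,y:((x+.5)/7-.5+240,(y+.5)/7-.5+160)
bl,br=onz("top",T(95,66),.07),onz("top",T(446,86),.07)
print("back",bl,br,np.linalg.norm(bl-br)); d=bl-br; yaw=np.arctan2(-d[0],d[1]); print("yaw",np.degrees(yaw))
# black grip mask in top
t=cv2.imread("pics/top0.png"); g=t[160:235,240:320].max(2)
m=(g<70).astype(np.uint8); n,l,st,c=cv2.connectedComponentsWithStats(m); print(st[1:],c[1:])
g1=T(241,210); print("grip top z.123",onz("top",g1,.123))
print("grip tri",tri(S(238,142),g1))
print("grip ends",onz("top",T(248,157),.123),onz("top",T(236,265),.123))
print("grip ends side",onz("side",S(195,127),.123),onz("side",S(281,157),.123))
p=onz("top",T(347,371),.08); ps=onz("side",S(391,167),.08); print("pivot",p,ps,tri(S(391,167),T(347,371)))
print("knob",onz("top",(308.2,213.3),.108),tri((325.7,208.2),(308.2,213.3)),onz("side",S(431,48),.110))
for k in (yaw,):
  R=np.array([[np.cos(k),-np.sin(k)],[np.sin(k),np.cos(k)]])
  o=(bl+br)[:2]/2-R@[.062,0]; print("origin from back",o,"from pivot",p[:2]-R@[-.058,-.046],ps[:2]-R@[-.058,-.046])
s=cv2.imread("pics/side0.png")
E
```

```text
back [0.5781 0.3225 0.07  ] [0.5667 0.1764 0.07  ] 0.1465165848095629
yaw -4.478978143246267
[[32 22  5 16 43]
 [14 56 16  7 69]] [[34.3953 29.5581]
 [21.5797 58.9855]]
grip top z.123 [0.5074 0.2562 0.123 ]
grip tri (array([0.5066, 0.2564, 0.1189]), np.float64(0.003134635359225503))
grip ends [0.5287 0.2533 0.123 ] [0.4854 0.2583 0.123 ]
grip ends side [0.5255 0.2563 0.123 ] [0.4818 0.2642 0.123 ]
pivot [0.4473 0.2178 0.08  ] [0.4434 0.2157 0.08  ] (array([0.4451, 0.2174, 0.0817]), np.float64(0.004125276757478919))
knob [0.4411 0.1626 0.108 ] (array([0.4401, 0.1627, 0.0984]), np.float64(0.004193219091960194)) [0.4383 0.161  0.11  ]
origin from back [0.5106 0.2543] from pivot [0.5087 0.2592] [0.5048 0.2571]
```

Emit:
servo_tool([
  [2, 5, 0, -0.03],
  [4, 10, 0, -0.06],
  [5.5, 14, 0, -0.1],
  [7, 18, 0, -0.13],
  [8.5, 22, 0, -0.16],
  [10, 26, 0, -0.19],
  [12, 30, 0, -0.22],
  [13.5, 34, 0, -0.25],
  [15, 38, 0, -0.28],
  [16.5, 42, 0, -0.31],
  [18, 46, 0, -0.34],
  [20, 50, 0, -0.37],
  [21.5, 54, 0, -0.4],
  [23, 58, 0, -0.41],
  [24.5, 62, 0, -0.41],
  [26, 66, 0, -0.41],
  [26.9, 68.5, -2, -0.41],
  [26.9, 68.5, -5, -0.41],
  [26.9, 68.5, -7, -0.41],
  [26.9, 68.5, -7, -0.41],
], claw=0.45, force=30)

```text
time: 1.77
ee_pos: [0.4205, -0.0127, 0.1923]
tcp_rot: [-178.3, 0.1, -2.8]
wrist_force: [-0.7, -0.3, 0.3]
opening: 0.0469
grasp_force: 0.0
```

Emit:
servo_tool([
  [0, 0, 0, 0],
  [0, 0, 0, 0],
  [0, 0, 0, 0],
])

```text
time: 2.02
ee_pos: [0.4203, -0.012, 0.1944]
tcp_rot: [-178.3, 0.0, -2.7]
wrist_force: [-0.3, 0.5, 0.3]
opening: 0.047
grasp_force: 0.0
```

Emit:
servo_tool([
  [0.5, 3, -0.5, -0.03],
  [0.8, 6, -1, -0.05],
  [1.2, 9, -2, -0.05],
  [1.6, 12, -3, -0.05],
  [1.9, 15, -3.4, -0.05],
  [2, 17.4, -3.4, -0.05],
  [2, 17.4, -3.4, -0.05],
  [2, 17.4, -3.4, -0.05],
  [2, 17.4, -3.4, -0.05],
  [2, 17.4, -3.4, -0.05],
  [2, 17.4, -3.4, -0.05],
  [2, 17.4, -3.4, -0.05],
])

```text
time: 3.02
ee_pos: [0.4321, -0.003, 0.1615]
tcp_rot: [-176.5, 0.1, -2.6]
wrist_force: [0.1, -0.7, 1.2]
opening: 0.0474
grasp_force: 0.0
```

```bash
python3 - <<'E'
from h import *
s,t=camera("side")[:,:,::-1],camera("top")[:,:,::-1]
o=get_obs(); print(o["ee_pos"],o["tcp_rot"],o["opening"])
a=cv2.resize(s[130:290,250:370],None,fx=3,fy=3); b=cv2.resize(t[150:270,220:350],None,fx=3,fy=3)
c=np.zeros((480,760,3),np.uint8); c[:480,:360]=a; c[:360,365:755]=b; cv2.imwrite("pics/k1.png",c)
E
```

```text
[ 0.4320749  -0.00295205  0.16150318] [-1.76491753e+02  7.80958189e-02 -2.64769408e+00] 0.046987604193950844
```

View pics/k1.png

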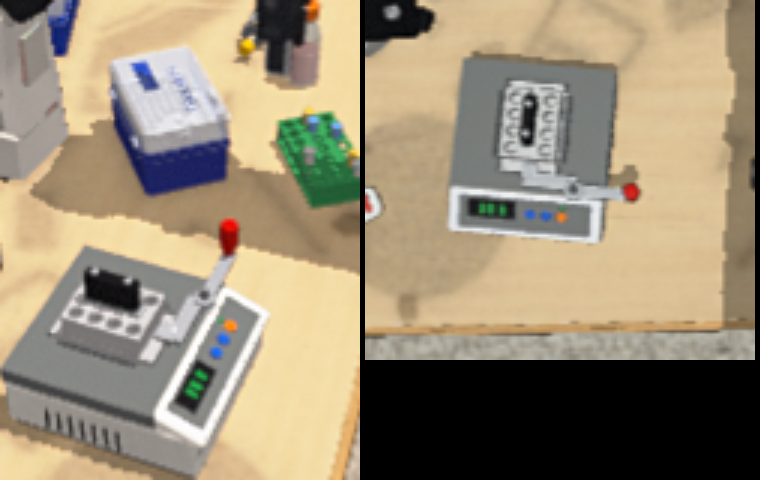

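The gripper stopped near y ≈ 0, short of the knob. The bath, lever and bystanders look undisturbed. I'll check the joints.

```bash
python3 - <<'E'
from h import *
np.set_printoptions(precision=2,suppress=True)
o=get_obs(); print(o); cv2.imwrite("pics/f1.png",camera("side")[:,:,::-1])
print(onz("top",(433,210),.09))
E
```

```text
{'time': 3.1167, 'q': array([ -2.7 , -12.  , -13.85,  88.23,   3.51, 179.94]), 'qd': array([ 0.05, -0.01,  0.05,  0.06, -0.05, -0.06]), 'joint_efforts': array([  0.01, -33.79,  47.  ,  -0.02,   0.2 ,  -0.  ]), 'ee_pos': array([ 0.43, -0.  ,  0.16]), 'tcp_rot': array([-176.49,    0.08,   -2.65]), 'wrist_force': array([-1.05, -1.14, -0.05]), 'torque': array([-0.05,  0.01, -0.05]), 'grasp_force': 0.0, 'opening': 0.046987604193950844}
[ 0.45 -0.19  0.09]
```

View pics/f1.png

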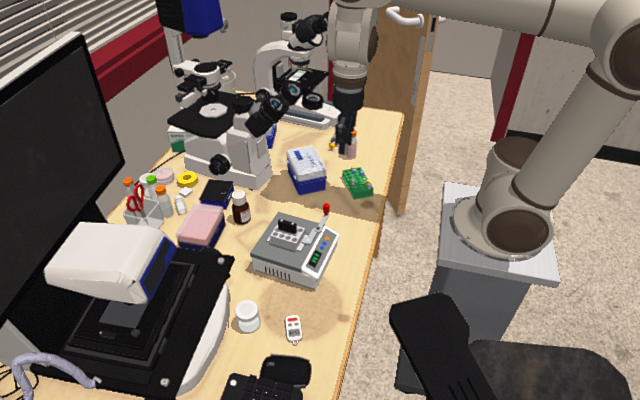

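q6 is at its limit (yaw = q1 − q6 + 180°), so I'll take the equivalent grasp half a turn away.

Emit:
servo_tool([
  [0, 0, 1, 0.12],
  [0, 0, 2, 0.24],
  [0, 0, 3, 0.36],
  [0, 0, 3, 0.48],
  [0, 0, 3, 0.6],
  [0, 0, 3, 0.72],
  [0, 0, 3, 0.84],
  [0, 0, 3, 0.96],
  [0, 0, 3, 1.08],
  [0, 0, 3, 1.2],
  [0, 1, 3, 1.32],
  [0, 2, 3, 1.44],
  [0, 3, 3, 1.56],
  [0, 4, 3, 1.68],
  [0, 5, 3, 1.8],
  [0, 6, 3, 1.92],
  [0, 7, 3, 2.04],
  [0, 8, 3, 2.16],
  [0, 9, 3, 2.28],
  [0, 10, 3, 2.4],
])

```text
time: 4.83
ee_pos: [0.4321, 0.0976, 0.1916]
tcp_rot: [-176.5, 0.1, 135.2]
wrist_force: [0.2, -0.7, -0.2]
opening: 0.0472
grasp_force: 0.0
```

Emit:
servo_tool([
  [0, 1, 0, 0.12],
  [0, 2, 0, 0.24],
  [0, 3, 0, 0.36],
  [0, 3, 0, 0.48],
  [0, 3, 0, 0.6],
  [0, 3, 0, 0.69],
  [0, 3, 0, 0.69],
  [0, 3, 0, 0.69],
  [0, 3, 0, 0.69],
])

```text
time: 5.58
ee_pos: [0.4321, 0.127, 0.1915]
tcp_rot: [-176.5, 0.1, 174.2]
wrist_force: [0.6, -0.1, 0.1]
opening: 0.047
grasp_force: 0.0
```

Emit:
servo_tool([
  [0.4, 1.8, 0, 0],
  [0.8, 3.5, 0, 0],
  [0.8, 3.5, -2, 0],
  [0.8, 3.5, -5, 0],
  [0.8, 3.5, -7.5, 0],
  [0.8, 3.5, -9, 0],
  [0.8, 3.5, -10, 0],
  [0.8, 3.5, -10, 0],
  [0.8, 3.5, -10, 0],
])

```text
time: 6.33
ee_pos: [0.4401, 0.162, 0.0919]
tcp_rot: [-176.5, 0.1, 174.3]
wrist_force: [-0.7, 0.7, 0.8]
opening: 0.0468
grasp_force: 0.0
```

Emit:
servo_tool([
  [0, 0, 0, 0],
  [0, 0, 0, 0],
  [0, 0, 0, 0],
  [0, 0, 0, 0],
  [0, 0, 0, 0],
  [0, 0, 0, 0],
], claw=1, force=30)

```text
time: 6.83
ee_pos: [0.4406, 0.1608, 0.093]
tcp_rot: [-176.4, 0.2, 174.3]
wrist_force: [-0.6, -9.8, 6.8]
opening: 0.0157
grasp_force: 29.4
```

Emit:
servo_tool([
  [0.28, -0.02, 0, 0.05],
  [0.55, -0.03, 0, 0.1],
  [0.84, -0.02, 0, 0.15],
  [1.12, 0, 0, 0.2],
  [1.4, 0.05, 0, 0.25],
  [1.67, 0.09, 0, 0.3],
  [1.94, 0.15, 0, 0.35],
  [2.21, 0.22, 0, 0.4],
  [2.48, 0.31, 0, 0.45],
  [2.74, 0.42, 0, 0.5],
  [3.0, 0.53, 0, 0.55],
  [3.24, 0.66, 0, 0.6],
  [3.48, 0.8, 0, 0.65],
  [3.72, 0.96, 0, 0.7],
  [3.95, 1.13, 0, 0.75],
  [4.17, 1.3, 0, 0.8],
  [4.38, 1.49, 0, 0.85],
  [4.57, 1.68, 0, 0.9],
  [4.7, 1.82, 0, 0.93],
  [4.7, 1.82, 0, 0.93],
])

```text
time: 8.5
ee_pos: [0.4878, 0.1804, 0.093]
tcp_rot: [-176.4, 0.2, -132.2]
wrist_force: [0.5, -1.4, 4.6]
opening: 0.0155
grasp_force: 29.2
```

Emit:
servo_tool([
  [0, 0, 0, 0],
  [0, 0, 0, 0],
  [0, 0, 0, 0],
  [0, 0, 2.5, 0],
  [0, 0, 5, 0],
  [0, 0, 8, 0],
  [-2, 0, 11, 0],
  [-4, 0, 11, 0],
  [-4, 0, 11, 0],
], claw=0.5)

```text
time: 9.25
ee_pos: [0.4457, 0.1805, 0.2039]
tcp_rot: [-176.4, 0.2, -132.3]
wrist_force: [0.4, -0.1, -0.7]
opening: 0.0429
grasp_force: 0.0
```

Emit:
servo_tool([
  [0, 0, 0, 0.12],
  [0, 0, 0, 0.24],
  [0, 0, 0, 0.36],
  [0, 0, 0, 0.48],
  [0, 0, 0, 0.6],
  [0, 0, 0, 0.72],
  [0, 0, 0, 0.84],
  [0, 0, 0, 0.96],
  [0, 0, 0, 1.08],
  [0, 0, 0, 1.2],
  [0, 0, 0, 1.32],
  [0, 0, 0, 1.44],
  [0, 0, 0, 1.56],
  [0, 0, 0, 1.68],
  [0, 0, 0, 1.8],
  [0, 0, 0, 1.92],
  [0, 0, 0, 2.04],
  [0, 0, 0, 2.16],
  [0, 0, 0, 2.28],
  [0, 0, 0, 2.4],
])

```text
time: 10.92
ee_pos: [0.4472, 0.1801, 0.2007]
tcp_rot: [-176.5, 0.1, 5.5]
wrist_force: [0.4, -0.0, -0.2]
opening: 0.0427
grasp_force: 0.0
```

Emit:
servo_tool([
  [0, 0, 0, 0.12],
  [0, 0, 0, 0.24],
  [0, -2, 0, 0.3],
  [0, -4, 0, 0.3],
  [0, -7, 0, 0.3],
  [0, -10, 0, 0.3],
  [0, -10, 0, 0.3],
  [0, -10, 0, 0.3],
])

```text
time: 11.58
ee_pos: [0.4209, 0.1574, 0.2017]
tcp_rot: [-178.3, 0.1, 19.3]
wrist_force: [-0.3, 1.2, -0.1]
opening: 0.0428
grasp_force: 0.0
```

The tilt is coming off as intended. One more push of the same kind should level the tool.

Emit:
servo_tool([
  [0, -3, 0, 0.03],
  [0, -6, 0, 0.05],
  [0, -9, 0, 0.05],
  [0, -10, 0, 0.05],
  [0, -10, 0, 0.05],
  [0, -10, 0, 0.05],
])

```text
time: 12.08
ee_pos: [0.3937, 0.139, 0.2016]
tcp_rot: [179.9, 0.1, 19.4]
wrist_force: [-0.1, -0.3, 0.4]
opening: 0.0428
grasp_force: 0.0
```

```bash
python3 - <<'E'
from h import *
np.set_printoptions(precision=3,suppress=True)
o=get_obs(); print(o["q"],o["ee_pos"],o["tcp_rot"])
s,t=camera("side"),camera("top")
xs,ys=red(s,(290,185,345,235)); a=(xs.mean(),ys.mean()); xt,yt=red(t,(290,180,325,222)); b=(xt.mean(),yt.mean()); print(len(xs),len(xt),a,b,tri(a,b))
a=cv2.resize(s[180:300,230:360],None,fx=3,fy=3); b=cv2.resize(t[150:240,225:335],None,fx=3.5,fy=3.5)
c=np.zeros((360,780,3),np.uint8); c[:360,:390]=a; c[:315,392:777]=b; cv2.imwrite("pics/l1.png",c[:,:,::-1])
E
```

```text
[  19.491  -13.444  -10.547   93.041   -0.063 -179.941] [0.394 0.139 0.202] [179.937   0.144  19.431]
 ** On entry to DLASCL parameter number  4 had an illegal value
 ** On entry to DLASCL parameter number  4 had an illegal value
 ** On entry to DLASCL parameter number  4 had an illegal value
 ** On entry to DLASCL parameter number  4 had an illegal value
 ** On entry to DLASCL parameter number  5 had an illegal value
 ** On entry to DLASCL parameter number  4 had an illegal value<stdin>:5: RuntimeWarning: Mean of empty slice.
  ret = ret.dtype.type(ret / rcount)
Traceback (most recent call last):
  File "h.py", line 13, in tri
    s=np.linalg.lstsq(np.c_[v,-w],p-o,rcond=None)[0]; A,B=o+v*s[0],p+w*s[1]
      ~~~~~~~~~~~~~~~^^^^^^^^^^^^^^^^^^^^^^^^^^^^
numpy.linalg.LinAlgError: SVD did not converge in Linear Least Squares
```

```bash
python3 - <<'E'
from h import *
np.set_printoptions(precision=4,suppress=True)
s,t=camera("side"),camera("top")
xs,ys=red(s,(290,185,345,235)); print(len(xs),xs.mean() if len(xs) else 0,ys.mean() if len(xs) else 0)
if len(xs): print(onz("side",(xs.mean(),ys.mean()),.1))
a=cv2.resize(s[190:290,235:345],None,fx=5,fy=5,interpolation=cv2.INTER_CUBIC)
cv2.imwrite("pics/l1.png",a[:,:,::-1])
E
```

```text
54 305.18518518518516 209.85185185185185
[0.4839 0.1834 0.1   ]
```

View pics/l1.png

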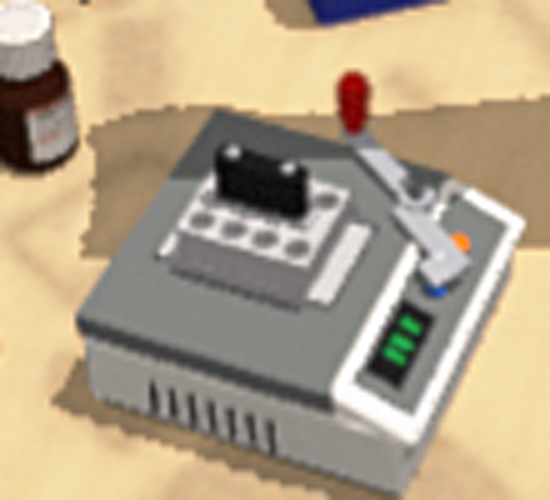

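Lever is open, about 0.95 rad (knob at crop (352,100), tongue swung off the ledge); block still seated, grip top about (262,165). Next I'll go over the grip.

Emit:
servo_tool([
  [0, 1, 0, -0.1],
  [2, 3, 0, -0.2],
  [4, 5, 0, -0.3],
  [6, 7, 0, -0.4],
  [8, 9, 0, -0.435],
  [10, 11, 0, -0.435],
  [11.4, 11.8, -1, -0.435],
  [11.4, 11.8, -3, -0.435],
  [11.4, 11.8, -5, -0.435],
  [11.4, 11.8, -6, -0.435],
  [11.4, 11.8, -6, -0.435],
  [11.4, 11.8, -6, -0.435],
], claw=0.5)

```text
time: 13.28
ee_pos: [0.5078, 0.257, 0.1415]
tcp_rot: [179.9, 0.2, -5.5]
wrist_force: [0.3, -0.5, 0.1]
opening: 0.0424
grasp_force: 0.0
```

Emit:
servo_tool([
  [0, 0, -1, 0],
  [0, 0, -2, 0],
  [0, 0, -3, 0],
  [0, 0, -3.8, 0],
  [0, 0, -4.3, 0],
  [0, 0, -4.3, 0],
  [0, 0, -4.3, 0],
])

```text
time: 13.87
ee_pos: [0.5079, 0.257, 0.0982]
tcp_rot: [179.9, 0.2, -5.5]
wrist_force: [0.3, -0.0, -0.4]
opening: 0.043
grasp_force: 0.0
```

Emit:
servo_tool([
  [0, 0, 0, 0],
  [0, 0, 0, 0],
  [0, 0, 0, 0],
  [0, 0, 0, 0],
  [0, 0, 0, 0],
  [0, 0, 0, 0],
  [0, 0, 0, 0],
], claw=1, force=20)

```text
time: 14.45
ee_pos: [0.5083, 0.257, 0.0989]
tcp_rot: [179.9, 0.1, -5.5]
wrist_force: [1.0, -3.6, 5.3]
opening: 0.0111
grasp_force: 27.2
```

Emit:
servo_tool([
  [0.01, 0.1, 0.05, 0],
  [0.02, 0.2, 0.1, 0],
  [0.03, 0.3, 0.14, 0],
  [0.04, 0.4, 0.18, 0],
  [0.04, 0.4, 0.18, 0],
  [0.04, 0.4, 0.18, 0],
])

```text
time: 14.95
ee_pos: [0.5083, 0.2586, 0.0994]
tcp_rot: [179.6, 0.2, -5.6]
wrist_force: [1.4, -13.3, 1.5]
opening: 0.0116
grasp_force: 29.8
```

Emit:
servo_tool([
  [0.01, 0.1, 0.05, 0],
  [0.02, 0.2, 0.1, 0],
  [0.03, 0.3, 0.14, 0],
  [0.04, 0.4, 0.18, 0],
  [0.04, 0.4, 0.18, 0],
  [0.04, 0.4, 0.18, 0],
])

```text
time: 15.45
ee_pos: [0.5083, 0.26, 0.1001]
tcp_rot: [179.3, 0.2, -5.7]
wrist_force: [2.0, -26.1, -1.4]
opening: 0.0115
grasp_force: 34.8
```

Emit:
servo_tool([
  [0.01, 0.1, 0.06, 0],
  [0.02, 0.2, 0.12, 0],
  [0.03, 0.3, 0.18, 0],
  [0.04, 0.4, 0.24, 0],
  [0.04, 0.4, 0.24, 0],
])

```text
time: 15.87
ee_pos: [0.5086, 0.2632, 0.102]
tcp_rot: [179.2, 0.3, -5.7]
wrist_force: [3.4, -28.4, -3.6]
opening: 0.0115
grasp_force: 63.4
```

Emit:
servo_tool([
  [0.01, 0.1, 0.05, 0],
  [0.02, 0.2, 0.1, 0],
  [0.03, 0.3, 0.15, 0],
  [0.03, 0.3, 0.15, 0],
  [0.03, 0.3, 0.15, 0],
])

```text
time: 16.28
ee_pos: [0.5087, 0.2651, 0.103]
tcp_rot: [179.0, 0.3, -5.7]
wrist_force: [3.2, -32.0, -5.7]
opening: 0.0115
grasp_force: 78.4
```

```bash
python3 - <<'E'
from h import *
s=camera("side")
a=cv2.resize(s[190:290,235:345],None,fx=5,fy=5,interpolation=cv2.INTER_CUBIC)
cv2.imwrite("pics/r1.png",a[:,:,::-1])
E
```

```text
(no output)
```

View pics/r1.png

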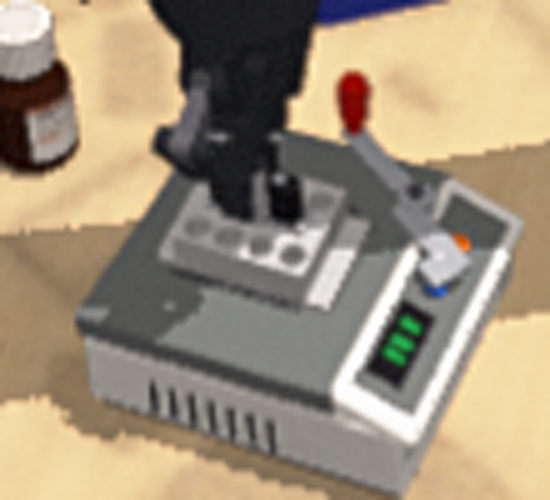

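The block is visibly leaning toward its left side, with the lever and surroundings unchanged. I'll continue a bit.

Emit:
servo_tool([
  [0.01, 0.1, 0.05, 0],
  [0.02, 0.2, 0.1, 0],
  [0.03, 0.3, 0.15, 0],
  [0.03, 0.3, 0.15, 0],
  [0.03, 0.3, 0.15, 0],
])

```text
time: 16.75
ee_pos: [0.5087, 0.2665, 0.1036]
tcp_rot: [178.8, 0.3, -5.8]
wrist_force: [4.3, -39.2, -7.0]
opening: 0.0116
grasp_force: 89.3
```

Emit:
servo_tool([
  [-0.03, -0.3, 0, 0],
  [-0.06, -0.6, 0, 0],
  [-0.07, -0.7, 0, 0],
  [-0.07, -0.7, 0, 0],
  [-0.07, -0.7, 0, 0],
], claw=0.82)

```text
time: 17.17
ee_pos: [0.5084, 0.2673, 0.1055]
tcp_rot: [179.8, 0.3, -5.5]
wrist_force: [3.0, -5.3, -12.1]
opening: 0.0158
grasp_force: 16.6
```

The lateral force has dropped to 5 N with the tilt held, so the right side is free. Now the left side: firmer grip, moving up and back toward −y.

Emit:
servo_tool([
  [0, 0, 0.1, 0],
  [-0.01, -0.1, 0.2, 0],
  [-0.02, -0.2, 0.3, 0],
  [-0.03, -0.3, 0.35, 0],
  [-0.04, -0.4, 0.4, 0],
  [-0.04, -0.4, 0.4, 0],
], claw=1, force=50)

```text
time: 17.67
ee_pos: [0.508, 0.2629, 0.111]
tcp_rot: [179.8, 0.2, -5.5]
wrist_force: [-1.6, -8.7, -0.4]
opening: 0.0119
grasp_force: 46.8
```

```bash
python3 - <<'E'
from h import *
s=camera("side")
a=cv2.resize(s[190:290,235:345],None,fx=5,fy=5,interpolation=cv2.INTER_CUBIC)
cv2.imwrite("pics/r2.png",a[:,:,::-1])
E
```

```text
(no output)
```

View pics/r2.png

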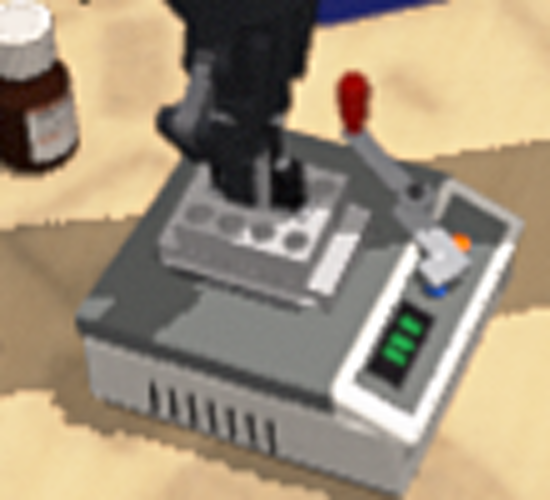

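Both long-side edges look raised. Left top edge runs from about (160,237) to (300,255) in the crop, against (178,228) to (313,262) when seated. I'll compare these with projected hypotheses.

```bash
python3 - <<'E'
from h import *
np.set_printoptions(precision=0,suppress=True)
k=np.radians(-5.5); Z=np.array([[np.cos(k),-np.sin(k),0],[np.sin(k),np.cos(k),0],[0,0,1]])
P=np.array([[-.044,.026,.035],[.044,.026,.035],[-.044,-.026,.035],[.044,-.026,.035],[-.044,.026,0.0]])
def show(n,th,dy,dz):
    c,s=np.cos(-th),np.sin(-th); Rx=np.array([[1,0,0],[0,c,-s],[0,s,c]])
    piv=np.array([0,.026,0]); q=(P-piv)@Rx.T+piv+[0,dy,.056+dz]
    uv=proj("side",q@Z.T+[.508,.2568,0]); print(n,((uv-[235,190]+.5)*5-.5).ravel())
print("corners FL BL FR BR topface, FL bottom")
show("seated",0,0,0); show("tilt.15",.15,.001,0); show("level8,dy4",0,.004,.008); show("level8,dy0",0,0,.008); show("tilt.08 up4",.08,.003,.004)
E
```

```text
corners FL BL FR BR topface, FL bottom
seated [325. 273. 149. 222. 367. 196. 197. 149. 327. 324.]
tilt.15 [320. 283. 143. 232. 362. 195. 190. 147. 326. 326.]
level8,dy4 [321. 267. 144. 216. 364. 190. 192. 143. 323. 319.]
level8,dy0 [325. 261. 148. 210. 367. 184. 196. 137. 326. 313.]
tilt.08 up4 [320. 276. 143. 225. 363. 193. 190. 145. 324. 323.]
```

Emit:
servo_tool([
  [-0.01, -0.1, 0, 0],
  [-0.02, -0.2, 0, 0],
  [-0.03, -0.3, 0.05, 0],
  [-0.04, -0.4, 0.1, 0],
  [-0.04, -0.4, 0.1, 0],
  [-0.04, -0.4, 0.1, 0],
])

```text
time: 18.22
ee_pos: [0.5078, 0.2597, 0.1121]
tcp_rot: [179.9, 0.2, -5.5]
wrist_force: [-0.5, -4.8, -4.1]
opening: 0.0111
grasp_force: 49.1
```

The arm now carries 4.1 N, about the block's weight, and the plate is flat in the pads. Both sides are free, so I'll centre it and lift level.

Emit:
servo_tool([
  [-0.01, -0.1, 0.1, 0],
  [-0.02, -0.2, 0.2, 0],
  [-0.02, -0.25, 0.35, 0],
  [-0.02, -0.25, 0.5, 0],
  [-0.02, -0.25, 0.65, 0],
  [-0.02, -0.25, 0.8, 0],
  [-0.02, -0.25, 0.8, 0],
  [-0.02, -0.25, 0.8, 0],
])

```text
time: 18.88
ee_pos: [0.5082, 0.2577, 0.1206]
tcp_rot: [179.9, 0.2, -5.5]
wrist_force: [-0.0, -0.8, -2.6]
opening: 0.0111
grasp_force: 48.5
```

Emit:
servo_tool([
  [0, 0, 0.2, 0],
  [0, 0, 0.4, 0],
  [0, 0, 0.7, 0],
  [0, 0, 1.0, 0],
  [0, 0, 1.3, 0],
  [0, 0, 1.6, 0],
  [0, 0, 1.7, 0],
  [0, 0, 1.7, 0],
  [0, 0, 1.7, 0],
])

```text
time: 19.63
ee_pos: [0.5082, 0.2576, 0.1374]
tcp_rot: [179.9, 0.2, -5.5]
wrist_force: [-0.1, -0.6, -3.6]
opening: 0.0109
grasp_force: 48.6
```

```bash
python3 - <<'E'
from h import *
o=get_obs(); print(o["ee_pos"],o["tcp_rot"],o["wrist_force"],o["opening"])
s=camera("side")
a=cv2.resize(s[190:290,235:345],None,fx=5,fy=5,interpolation=cv2.INTER_CUBIC)
cv2.imwrite("pics/e1.png",a[:,:,::-1])
np.set_printoptions(precision=0,suppress=True)
k=np.radians(-5.5); Z=np.array([[np.cos(k),-np.sin(k),0],[np.sin(k),np.cos(k),0],[0,0,1]])
P=np.array([[-.044,.026,.0],[.044,.026,0],[-.044,-.026,.0],[-.044,.026,.035]])
for z in(.056,.08,.085,.09,.095): print(z,(((proj("side",(P+[0,0,z])@Z.T+[.508,.2568,0])-[235,190]+.5)*5-.5)).ravel())
E
```

```text
[0.50815234 0.25761236 0.13741028] [ 1.79934999e+02  1.68058603e-01 -5.49329855e+00] [-0.08501914 -0.55434937 -3.63286534] 0.01093639726263567
0.056 [327. 324. 155. 274. 368. 248. 325. 273.]
0.08 [326. 289. 151. 239. 368. 213. 324. 236.]
0.085 [325. 282. 150. 231. 368. 205. 323. 228.]
0.09 [325. 274. 149. 224. 368. 198. 323. 220.]
0.095 [325. 267. 149. 216. 367. 190. 323. 212.]
```

View pics/e1.png

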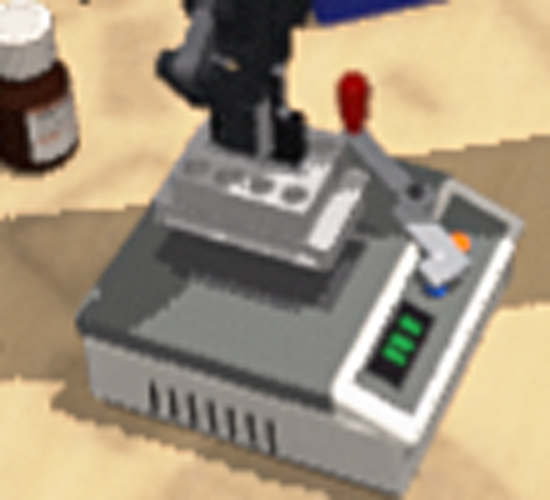

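The block hangs level over the well. Its lower left edge runs from (157,222) to (323,270), which puts the underside at about z = 0.091, 2 cm above the deck. The lever is open and nothing else has moved.

```bash
python3 -c "
from workcell import *
print(job_done())"
```

```text
the job is handed in; nothing more can be done
None
```

I handed the job in at about 20 s: the lever is open at about 0.95 rad, and the block was rocked out right side first, then left. It is held level over the well, about 2 cm above the deck, and the things around it look undisturbed in the pictures.

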